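# Nest the slip pots, then hold the damp-box tray open at the mark

## Task

We are putting the slip pots away in the damp box: nest them upright on the table, the yellow pot inside the white bowl and the red beaker inside the yellow pot. Then pull the spring-closing tray of the green damp box out until its yellow pointer is in line with the red mark beside it, and keep it there, standing still, so that I can set the nest in: finish while still holding the tray with the gripper. Leave everything else on the table where it is.

Things in the scene. Friction and masses are not known exactly. Their poses are not given: they have to be found in the camera images.
- bowl_large: open round white plastic bowl, the largest vessel: 124 diameter at the rim, 100 at the foot, 46 high, wall 5, floor 5 thick, about 0.2 kg; loose; origin under its centre, z up
- pot_medium: open round yellow plastic pot: 64 diameter at the rim, 56 at the foot, 58 high, wall 4, floor 4 thick, about 0.09 kg; loose; origin under its centre, z up. Standing in the bowl its rim is 17 above the bowl's rim
- beaker_small: open round red plastic beaker: 45 diameter at the rim, 36 at the foot, 70 high, wall 3, floor 4 thick, about 0.06 kg; loose; origin under its centre, z up. Standing in the pot its rim is 16 above the pot's rim
- damp_box: fixed green box, 250 deep (x) x 220 wide (y) x 115 high; origin under its centre; its front with the tray faces its own -x. A fixed aluminium rule, 20 high and 20 wide, runs along its x axis at y = -135 and reaches to x = -345
- damp_tray: sliding tray of the damp box with a green front panel (220 wide, top at 113 high, 12 thick). It slides out along the box's -x, up to 210; a spring pulls it shut: about 3 N when shut, rising 4 N for every 100 of travel (about 9 N at the mark). Let go, it slides shut. Origin on the table level at the middle of the panel's inner face, axes as the box's
- tray_handle (a point): middle of the tray's steel bar handle: a round bar 12 thick and 110 long along the box's y axis, 115 above the table (level with the box's top), 42 clear in front of the front panel, free below and above; two stays join it to the panel at its ends (y = +-50)
- pointer (a point): top of the yellow pointer plate on the -y edge of the tray's front panel, 70 above the table, plate 5 thick along the pull; it moves with the tray. Axes as the box's
- mark (a point): top of the red mark plate, clipped on the rule at the box's -y side, 70 above the table, plate 5 thick along the pull; fixed, but clipped at a different place each time, 130 to 170 of pull from the shut position. Axes as the box's: pointer and mark are in line when their places along the box's x axis agree
- figurine: small seated brown clay figure, 62 wide, 83 high; origin under its centre; loose, to be left alone
- slip_jar: closed amber glass jar with steel cap, 60 diameter, 85 high; origin under its centre; loose, to be left alone
- texture_roller: terracotta-red ribbed roller lying on its side, 90 long, 31 thick; origin under its centre, x along it; loose, to be left alone
- modelling_knife: wooden modelling knife lying flat, 195 long, 15 wide, 9 thick; origin near its middle, x along it towards the blade; loose, to be left alone
- spatula: steel spatula lying flat, 190 long; origin on its underside, x along it towards the blade; loose, to be left alone
- clay_block: brown block of clay, 90 x 70 x 50 high; origin under its centre; loose, to be left alone
Not all that is in view belongs to the job. Several things have the shape of the bowl_large; the one meant has the colours described above.

How it is judged:
By the outcome, as a careful person would: the job done as asked, in the order asked, and still so for the second after the job is handed in, while the arm keeps its last pose, push and grip.
It also fails if it takes over 72 s, if anything falls off the work surface, if the arm or the gripper's body presses on something with over 40 N, if the wrist force passes 120 N, or if a joint passes its speed limit or range.

## Robot

A 7-joint arm with a two-finger parallel gripper is mounted at the origin on the work surface. World frame = base frame: x ahead of the robot, y to its left, z up, the work surface at z = 0. Lengths are in m, angles in rad, forces in N, time in s.
With the tool pointing down it reaches from about 0.4 to 0.85 m from the base axis. Payload 4.5 kg.
Tool frame: the origin (TCP) lies between the finger pads; the fingertips stand r.tip_reach ahead of it and the grasp point (between the pads) lies 3 mm ahead of it (r.tip_reach is the distance from the TCP to the fingertips, in m); z points along the fingers, y is the line along which they close (so a half turn about z gives the same grasp; the last joint's range is limited). The gripper opens to 88 mm and grips with 3 to 60 N. Pads are 18 mm wide; open, the fingers measure 123 mm over their backs; the gripper's body (75 mm by 187 mm) begins 45 mm behind the grasp point.
Start: joints at [-1.082, 0.689, -0.195, 1.565, 0.157, 0.902, -0.215], TCP at [0.275, 0.561, 0.261] pointing down, gripper open.
Joint ranges: [-3.01, 3.01], [-0.46, 2.08], [-1.47, 1.51], [0.13, 2.56], [-1, 4.14], [0.04, 2.09], [-2.66, 2.66]. Speed limits (rad/s): [2.57, 2.57, 3.14, 3.14, 3.14, 3.14, 3.14].

## Interface

Orientations are given as a unit quaternion [x, y, z, w].
In Python, from plant import r gives the robot as it stands.
- The arm moves only by the tool step_arm, never from a script. Its argument "motion" is a list of rows, each an object with "dp": the shift along the tool's x, y, z in mm, a list of three; "twist": the turn, a rotation vector about the tool's x, y, z in rad, a list of three; "hand": the opening, from -1 (shut) to 1 (fully open). In form: [{"dp": [dx, dy, dz], "twist": [rx, ry, rz], "hand": hand}, ...]. A call has 1 to 5 rows; each row is the pose to reach, as a shift and turn from the pose commanded when the call began, along the tool's axes at that moment; what a row does not reach only later rows make up. A row lasts 1/8 s, in which the tool goes at most 62.5 mm and 10.7 degrees, less where a joint would pass 70% of its speed; a pose out of reach is approached as far as the arm can. A call with a gripper value outside its range is refused whole. The fingers move at their own pace and stop on an object; "force" is the grip in N (left out, the last holds). Time passes only in rows, so rows that repeat a pose let the fingers close. It gives the time, the measured TCP pose, the force, the opening and the grip force at its end, in the units of the state.
- r.get_state(): the state, without advancing time (a new reading comes with each control period).
- r.snapshot(name): name is "scene" or "top" or "wrist"; returns a dict with "pixels" (480x640x3 uint8, red, green, blue), "depth" (480x640 float32, m along the optical axis (not along the pixel's ray), 0 where there is no reading), "fx", "fy", "cx", "cy" (pixels), "xyz" and "orientation" of the camera in the world; the wrist camera has in their place "mount" (4x4, takes a point from camera to tool coordinates, whose origin is the TCP and whose axes are the flange's). Camera axes: x right, y down, z forward; pixel columns grow to the right and rows downward; lengths in m; the calibration is good to about 2 mm. A picture is of the moment at which its call begins: read the wrist's pose just before it.
- r.finish_job(): hands the job in; it is judged then, once.
Trained networks look in the newest picture that a camera, given by its name, has taken for a name from the list of things; names that differ only in an ending like _2 or _b are one class to them, and where a whole thing is asked for, a point or a joint stands for the part that bears it (a point fixed in the world has none). Each returns a list of dicts, best first, with "score" (0 to 1); they miss things now and then, are a little off and sometimes report something else, mostly with a low value. They report only what shows in the picture. A call takes as long as a camera call. They do not tell look-alikes from the thing itself.
- r.search_frame(camera, thing): "at" ([x, y, z] in m, in the coordinates of the camera as it stood for that picture, good to about 4 mm: the middle of the surface that is visible of it).
The state is a dict: "clock": time; "q": joint angles; "qd": joint speeds; "joint_torque": joint torques, N m; "tool_pos": TCP position; "eef_rot": TCP orientation; "contact_force": force on the tool from outside, world axes, zero at the start; "moment": the same for the moment, N m; "opening": opening from 0.0 (shut) to 1.0 (fully open); "finger_force": force on a finger pad.
Only numpy, scipy, OpenCV 4.12 (cv2) and the standard library are available. Lean on these libraries where they do the work, as an engineer would, in place of code of your own. Each camera call takes 0.05 s, during which the arm holds its last target. There are 200 camera calls.

## Working session

There is one attempt and no reset: what is moved stays moved. The work goes in short steps, Python scripts to look and compute and a tool call to move; the robot and the scene stay as the last step left them, time stands still between calls to the robot, and variables do not carry over. Pictures are saved under pics/ and viewed, at most 10 in all, crops included, and the job is handed in when it is done.

Besides the shell and the picture viewer there is one more tool, called after ">>>" in YAML: its name, and indented under it one key for each argument. step_arm: Moves the arm, as the interface text tells. Its arguments: {"type":"object","properties":{"motion":{"type":"array"},"force":{"type":"number"}},"required":["motion"]}

```bash
ls; mkdir -p pics
cat > h.py <<'E'
from plant import r
import numpy as np, cv2
from scipy.spatial.transform import Rotation as R
def snap(n):
    st=r.get_state(); s=r.snapshot(n)
    if 'mount' in s:
        T=np.eye(4); T[:3,:3]=R.from_quat(st['eef_rot']).as_matrix(); T[:3,3]=st['tool_pos']; T=T@np.array(s['mount'])
    else:
        T=np.eye(4); T[:3,:3]=R.from_quat(s['orientation']).as_matrix(); T[:3,3]=s['xyz']
    s['T']=T; return s
def world(s):
    d=s['depth']; v,u=np.mgrid[:480,:640]
    p=np.stack([(u-s['cx'])/s['fx']*d,(v-s['cy'])/s['fy']*d,d],-1)
    w=p@s['T'][:3,:3].T+s['T'][:3,3]; w[d==0]=np.nan; return w
def pix(s,w):
    c=np.linalg.inv(s['T'])@np.append(w,1); return (round(c[0]/c[2]*s['fx']+s['cx']),round(c[1]/c[2]*s['fy']+s['cy']))
def save(s,f): cv2.imwrite('pics/'+f,cv2.cvtColor(s['pixels'],cv2.COLOR_RGB2BGR))
def find(s,cam,th):
    return [(round(x['score'],2),(s['T']@np.append(x['at'],1))[:3].round(3).tolist(),pix(s,(s['T']@np.append(x['at'],1))[:3])) for x in r.search_frame(cam,th)]
E
python3 - <<'E'
from h import *
st=r.get_state(); print(st['tool_pos'],st['eef_rot'],r.tip_reach)
for c in ['top','scene']:
    s=snap(c); save(s,c+'0.png'); np.save(c+'_w.npy',world(s)); print(c,s['T'].round(3).tolist())
    for t in ['bowl_large','pot_medium','beaker_small','damp_box','damp_tray','tray_handle','pointer','mark','figurine','slip_jar','texture_roller','modelling_knife','spatula','clay_block']:
        print(t,find(s,c,t)[:4])
E
```

```text
pics
[0.27431869 0.56091566 0.2599208 ] [ 2.25416244e-01  9.74262112e-01 -9.10123449e-04 -1.58156672e-04] 0.022
top [[0.013, -0.995, 0.097, 0.436], [-1.0, -0.013, 0.002, -0.062], [-0.001, -0.097, -0.995, 1.197], [0.0, 0.0, 0.0, 1.0]]
bowl_large [(0.93, [0.858, 0.111, 0.013], (266, 131)), (0.82, [0.281, 0.196, 0.008], (228, 346)), (0.73, [0.264, -0.301, 0.003], (419, 355))]
pot_medium [(0.59, [0.462, -0.146, 0.003], (359, 278))]
beaker_small [(0.59, [0.531, -0.334, 0.044], (434, 252)), (0.5, [0.759, -0.208, 0.088], (387, 160))]
damp_box [(0.87, [0.629, 0.341, 0.114], (164, 206)), (0.75, [0.69, 0.067, 0.031], (280, 190)), (0.38, [0.586, 0.244, 0.103], (204, 225))]
damp_tray [(0.62, [0.588, 0.242, 0.098], (205, 224)), (0.21, [0.763, -0.061, 0.048], (329, 162))]
tray_handle [(0.67, [0.588, 0.244, 0.101], (204, 224))]
pointer [(0.88, [0.584, 0.238, 0.102], (207, 226))]
mark [(0.46, [0.69, 0.068, 0.032], (280, 190))]
figurine [(0.58, [0.763, -0.06, 0.049], (329, 162)), (0.26, [0.627, 0.343, 0.111], (164, 207))]
slip_jar [(0.56, [0.76, -0.206, 0.087], (386, 160))]
texture_roller [(0.61, [0.
[... 608 characters left out ...]
 [(0.65, [0.472, -0.142, 0.038], (278, 242))]
beaker_small [(0.9, [0.537, -0.317, 0.052], (193, 258))]
damp_box [(0.73, [0.698, 0.343, 0.113], (545, 282))]
damp_tray [(0.62, [0.616, 0.23, 0.108], (469, 256))]
tray_handle [(0.7, [0.622, 0.229, 0.11], (469, 257))]
pointer []
mark [(0.59, [0.699, 0.068, 0.023], (386, 321))]
figurine [(0.8, [0.789, -0.057, 0.039], (323, 356))]
slip_jar [(0.96, [0.789, -0.209, 0.063], (232, 349))]
texture_roller [(0.65, [0.401, -0.316, 0.021], (205, 230)), (0.26, [0.716, -0.383, 0.008], (144, 340))]
modelling_knife [(0.98, [0.74, -0.299, 0.002], (188, 351))]
spatula [(0.6, [0.717, -0.382, 0.008], (144, 340))]
clay_block [(0.71, [0.526, -0.476, 0.05], (117, 257))]
```

View pics/top0.png

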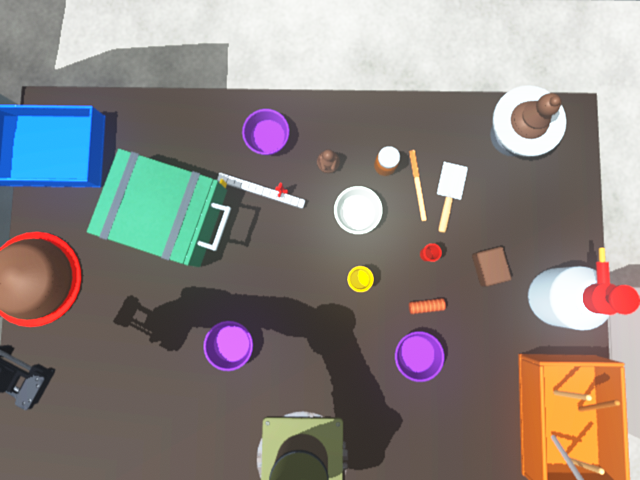

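View pics/scene0.png

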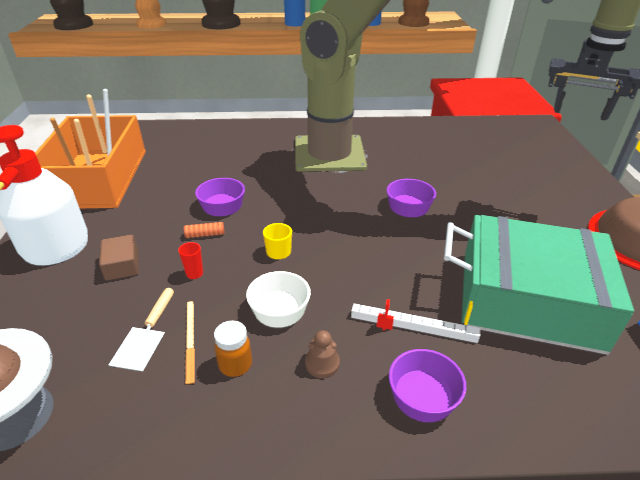

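The top view shows the white bowl at (358,210), with three purple look-alikes at (266,131), (228,346) and (419,355). The yellow pot is at (361,279). The red beaker is at (432,253), and the red roller at (427,306) could be mistaken for it, as could the red mark at (280,190). The handle is at (215,228). I choose by colour, then fit the rims and the box.

```bash
cat >> h.py <<'E'
from scipy.optimize import least_squares
def circ(P,rad=None):
    f=lambda q:np.hypot(P[:,0]-q[0],P[:,1]-q[1])-(q[2] if rad is None else rad)
    return least_squares(f,[*P[:,:2].mean(0),rad or .03],loss='soft_l1',f_scale=.002).x
def delta(x,y,z,yaw):  # needed shift mm (tool axes) & twist from current measured pose; yaw = world direction of tool y axis
    st=r.get_state(); Rc=R.from_quat(st['eef_rot']).as_matrix(); c,s=np.cos(yaw),np.sin(yaw)
    best=None
    for k in (1,-1):
        Y=np.array([c,s,0])*k; Z=np.array([0,0,-1.]); T=np.stack([np.cross(Y,Z),Y,Z],1)
        w=R.from_matrix(Rc.T@T).as_rotvec()
        if best is None or np.linalg.norm(w)<np.linalg.norm(best): best=w
    dp=Rc.T@(np.array([x,y,z])-st['tool_pos'])*1000
    print('dp',dp.round(1),'twist',best.round(3),'from',np.round(st['tool_pos'],4),'q7',round(st['q'][6],2))
E
python3 - <<'E'
from h import *
for c in ['top','scene']:
    im=cv2.imread(f'pics/{c}0.png'); hsv=cv2.cvtColor(im,cv2.COLOR_BGR2HSV).astype(int); W=np.load(c+'_w.npy'); H,S,V=[hsv[...,i] for i in range(3)]
    near=lambda x,y,d:np.hypot(W[...,0]-x,W[...,1]-y)<d
    for n,m,zl in [('bowl',near(.62,-.14,.1)&(S<60)&(V>90),.042),('pot',near(.465,-.145,.06)&(abs(H-28)<8)&(S>120),.053),('beaker',near(.53,-.325,.05)&((H<8)|(H>172))&(S>120),.065)]:
        P=W[m]; P=P[np.isfinite(P[:,2])]; z=np.percentile(P[:,2],98); Q=P[P[:,2]>zl]; print(c,n,len(P),len(Q),'ztop',z.round(3),circ(Q).round(4) if len(Q)>5 else '')
    g=near(.63,.3,.3)&(abs(H-75)<20)&(S>80)
    P=W[g&(abs(W[...,2]-.115)<.006)]; rc=cv2.minAreaRect((P[:,:2]*1000).astype(np.float32)); print('boxtop',rc, P[:,2].mean())
    rl=near(.69,.07,.22)&(S<50)&(V>120)&(abs(W[...,2]-.02)<.006); P=W[rl]; print('rule',len(P),cv2.minAreaRect((P[:,:2]*1000).astype(np.float32)),cv2.fitLine(P[:,:2].astype(np.float32),cv2.DIST_HUBER,0,.01,.01).ravel())
    hd=near(.56,.2,.13)&(S<60)&(V>120)&(abs(W[...,2]-.119)<.012); P=W[hd]; print('handle',len(P),cv2.minAreaRect((P[:,:2]*1000).astype(np.float32)) if len(P) else '')
    mk=near(.69,.07,.1)&((H<8)|(H>172))&(S>120); P=W[mk]; P=P[P[:,2]>.03]; print('mark',len(P),P.mean(0).round(4),P[:,2].max())
    pt=near(.65,.2,.12)&(abs(H-28)<8)&(S>120); P=W[pt]; P=P[P[:,2]>.02];print('pointer',len(P),P.mean(0).round(4) if len(P) else '')
E
```

```text
top bowl 4258 288 ztop 0.047 [ 0.6386 -0.1372  0.0585]
top pot 566 125 ztop 0.06 [ 0.4601 -0.1436  0.0296]
top beaker 331 67 ztop 0.073 [ 0.5284 -0.323   0.0207]
boxtop ((629.816650390625, 370.15203857421875), (264.635498046875, 220.11766052246094), 72.55441284179688) 0.11446532848657556
rule 734 ((684.689697265625, 49.72938537597656), (382.1565856933594, 101.61103057861328), 76.4906997680664) [0.2710699  0.96255964 0.69598114 0.12754062]
handle 725 ((577.2951049804688, 255.80990600585938), (121.0965805053711, 159.71888732910156), 72.2007064819336)
mark 53 [0.6894 0.0651 0.0475] 0.07298775227410692
pointer 35 [0.7031 0.2142 0.0537]
scene bowl 4767 486 ztop 0.047 [ 0.6402 -0.1354  0.0587]
scene pot 897 187 ztop 0.059 [ 0.4613 -0.1416  0.0296]
scene beaker 701 130 ztop 0.071 [ 0.5296 -0.3213  0.0206]
boxtop ((630.1364135742188, 371.1812744140625), (261.2430419921875, 224.9867401123047), 72.64066314697266) 0.11495919359293248
rule 1398 ((686.332275390625, 49.72642517089844), (385.74420166015625, 109.59947204589844), 76.2247085571289) [0.3191165  0.9477155  0.6864496  0.09117375]
handle 793 ((577.5669555664062, 257.2437744140625), (119.25882720947266, 162.80178833007812), 72.4586181640625)
mark 83 [0.6964 0.0655 0.0488] 0.07228366239762118
pointer 101 [0.7063 0.2164 0.0493]
```

The fits agree with the given sizes (radii 58.5, 29.6 and 20.7; heights 47, 59 and 72). I'm starting the move towards the pot.

>>> step_arm:
  motion:
    - {"dp": [-240, -194, 20], "twist": [0, 0, 0], "hand": 1}
    - {"dp": [-240, -194, 20], "twist": [0, 0, 0], "hand": 1}
    - {"dp": [-240, -194, 20], "twist": [0, 0, 0], "hand": 1}
    - {"dp": [-240, -194, 20], "twist": [0, 0, 0], "hand": 1}
    - {"dp": [-240, -194, 20], "twist": [0, 0, 0], "hand": 1}
  force: 12

```text
clock: 2.12
tool_pos: [0.4059, 0.2799, 0.2409]
eef_rot: [0.226, 0.974, 0.0, 0.0]
contact_force: [1.1, -0.6, 0.7]
opening: 0.996
finger_force: 0.0
```

>>> step_arm:
  motion:
    - {"dp": [-190, -280, 20], "twist": [0, 0, 0], "hand": 1}
    - {"dp": [-190, -280, 20], "twist": [0, 0, 0], "hand": 1}
    - {"dp": [-190, -280, 20], "twist": [0, 0, 0], "hand": 1}
    - {"dp": [-190, -280, 20], "twist": [0, 0, 0], "hand": 1}
    - {"dp": [-190, -280, 20], "twist": [0, 0, 0], "hand": 1}

```text
clock: 2.75
tool_pos: [0.4495, -0.0289, 0.2224]
eef_rot: [0.225, 0.974, 0.0, 0.001]
contact_force: [1.1, 0.1, -0.2]
opening: 1.001
finger_force: 0.0
```

```bash
python3 -c "
from h import *
delta(.4607,-.1426,.2,np.radians(64)); delta(.4607,-.1426,.2,np.radians(0)); print(r.get_state()['q'])"
```

```text
dp [-60.  -97.2  22.4] twist [ 0.001  0.001 -0.001] from [ 0.4495 -0.0289  0.2224] q7 0.77
dp [-60.  -97.2  22.4] twist [1.000e-03 1.000e-03 1.116e+00] from [ 0.4495 -0.0289  0.2224] q7 0.77
[ 0.1447328   0.54252048 -0.27811899  2.11361852  0.28939099  0.51935634
  0.76844177]
```

>>> step_arm:
  motion:
    - {"dp": [-30, -49, 10], "twist": [0, 0, 0], "hand": 1}
    - {"dp": [-60, -97, 22], "twist": [0, 0, 0], "hand": 1}
    - {"dp": [-60, -97, 22], "twist": [0, 0, 0], "hand": 1}
    - {"dp": [-60, -97, 22], "twist": [0, 0, 0], "hand": 1}

```text
clock: 3.25
tool_pos: [0.4603, -0.1399, 0.2003]
eef_rot: [0.225, 0.974, 0.0, 0.0]
contact_force: [-0.6, 0.4, -0.2]
opening: 1.004
finger_force: 0.0
```

```bash
cat >> h.py <<'E'
def rim(s,x,y,d,hr,sr,zl,rad=None,vmin=90):
    hsv=cv2.cvtColor(s['pixels'],cv2.COLOR_RGB2HSV).astype(int); W=world(s); H,S,V=[hsv[...,i] for i in range(3)]
    h=(abs((H-hr[0]+90)%180-90)<=hr[1]); m=h&(S>=sr[0])&(S<=sr[1])&(V>vmin)&(np.hypot(W[...,0]-x,W[...,1]-y)<d)&(W[...,2]>zl)
    P=W[m]; print(len(P), np.percentile(P[:,2],98).round(4) if len(P) else '', circ(P,rad).round(4) if len(P)>5 else ''); return P
E
python3 -c "
from h import *
s=snap('wrist'); save(s,'w1.png'); rim(s,.46,-.142,.05,(28,8),(120,255),.053); rim(s,.64,-.136,.09,(0,90),(0,60),.042)
delta(.4607,-.1426,.045,np.radians(64))"
```

```text
1970 0.271 [ 0.4777 -0.1303  0.0317]
1393 0.0471 [ 0.6378 -0.136   0.0587]
dp [ -1.7  -3.3 155.5] twist [0.001 0.    0.001] from [ 0.4605 -0.1391  0.2005] q7 0.97
```

View pics/w1.png

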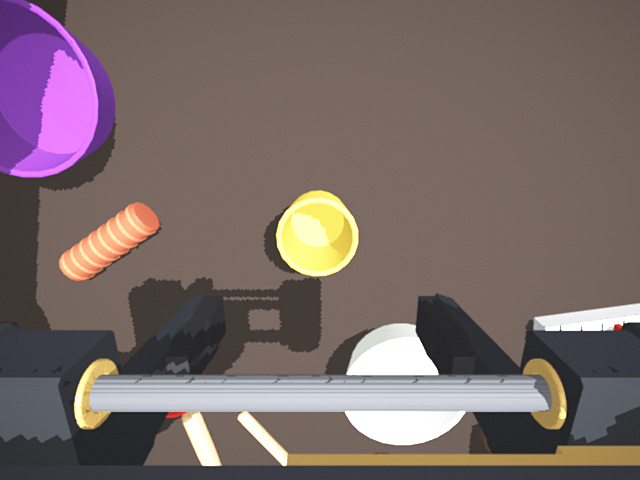

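The view shows the yellow pot at (317,235) and the white bowl at (405,385), which confirms the choice. The purple bowl at (40,90) is a decoy. The gold gripper parts polluted the pot fit, so I'm refitting with a height cap.

```bash
sed -i 's/&(W\[...,2\]>zl)/\&(W[...,2]>zl)\&(W[...,2]<zl+.02)/' h.py
python3 -c "
from h import *
s=snap('wrist'); P=rim(s,.46,-.142,.05,(28,8),(120,255),.053); c=circ(P)
delta(c[0],c[1],.065,np.radians(64));rim(s,.64,-.136,.09,(0,90),(0,60),.042)"
```

```text
223 0.0585 [ 0.46   -0.1424  0.0279]
dp [ -1.   -3.7 135.6] twist [0.001 0.    0.002] from [ 0.4605 -0.1387  0.2006] q7 0.97
1422 0.047 [ 0.6379 -0.1361  0.0587]
```

>>> step_arm:
  motion:
    - {"dp": [-1, -3, 45], "twist": [0, 0, 0], "hand": 1}
    - {"dp": [-1, -3, 90], "twist": [0, 0, 0], "hand": 1}
    - {"dp": [-1, -3, 120], "twist": [0, 0, 0], "hand": 1}
    - {"dp": [-1, -3, 135], "twist": [0, 0, 0], "hand": 1}
    - {"dp": [-1, -3, 135], "twist": [0, 0, 0], "hand": 1}

```text
clock: 3.98
tool_pos: [0.4598, -0.1417, 0.0647]
eef_rot: [0.224, 0.975, 0.0, -0.001]
contact_force: [-0.0, 0.7, 0.5]
opening: 1.002
finger_force: 0.0
```

>>> step_arm:
  motion:
    - {"dp": [0, 0, 0], "twist": [0, 0, 0], "hand": 0.2}
    - {"dp": [0, 0, 0], "twist": [0, 0, 0], "hand": 0.0}
    - {"dp": [0, 0, 0], "twist": [0, 0, 0], "hand": 0.0}
    - {"dp": [0, 0, 0], "twist": [0, 0, 0], "hand": 0.0}
    - {"dp": [0, 0, 0], "twist": [0, 0, 0], "hand": 0.0}
  force: 12

```text
clock: 4.6
tool_pos: [0.4603, -0.1436, 0.066]
eef_rot: [0.225, 0.974, 0.0, 0.001]
contact_force: [0.1, 0.9, 6.8]
opening: 0.707
finger_force: 12.0
```

>>> step_arm:
  motion:
    - {"dp": [0, 0, -20], "twist": [0, 0, 0], "hand": 0}
    - {"dp": [0, 0, -50], "twist": [0, 0, 0], "hand": 0}
    - {"dp": [0, 0, -80], "twist": [0, 0, 0], "hand": 0}
    - {"dp": [0, 0, -80], "twist": [0, 0, 0], "hand": 0}

```text
clock: 5.1
tool_pos: [0.4607, -0.1442, 0.1469]
eef_rot: [0.226, 0.974, 0.0, 0.002]
contact_force: [0.2, 0.2, -0.9]
opening: 0.71
finger_force: 12.0
```

```bash
python3 -c "
from h import *
s=snap('wrist'); rim(s,.46,-.142,.06,(28,8),(120,255),.128)
st=r.get_state();print(st['opening'],st['finger_force'])
delta(.639,-.1363,.145,np.radians(64))"
```

```text
4098 0.1396 [ 0.4583 -0.1431  0.0292]
0.7100367386863926 11.999922733957646
dp [-157.3   85.6    1.1] twist [ 0.     0.002 -0.002] from [ 0.4601 -0.144   0.1458] q7 0.91
```

>>> step_arm:
  motion:
    - {"dp": [-50, 27, 0], "twist": [0, 0, 0], "hand": 0}
    - {"dp": [-100, 54, 0], "twist": [0, 0, 0], "hand": 0}
    - {"dp": [-140, 76, 0], "twist": [0, 0, 0], "hand": 0}
    - {"dp": [-157, 86, 0], "twist": [0, 0, 0], "hand": 0}
    - {"dp": [-157, 86, 0], "twist": [0, 0, 0], "hand": 0}

```text
clock: 5.78
tool_pos: [0.6388, -0.1347, 0.1433]
eef_rot: [0.225, 0.974, 0.0, -0.001]
contact_force: [0.1, 0.1, -1.5]
opening: 0.709
finger_force: 12.0
```

```bash
python3 -c "
from h import *
s=snap('top'); rim(s,.64,-.136,.09,(0,90),(0,60),.040)
delta(.639,-.1363,.072,np.radians(64))"
```

```text
98 0.0495 [ 0.6377 -0.136   0.057 ]
dp [-2.2 -0.2 71.4] twist [-0.001 -0.003 -0.001] from [ 0.6373 -0.1352  0.1434] q7 0.97
```

>>> step_arm:
  motion:
    - {"dp": [-1, 0, 30], "twist": [0, 0, 0], "hand": 0}
    - {"dp": [-1, 0, 55], "twist": [0, 0, 0], "hand": 0}
    - {"dp": [-1, 0, 67], "twist": [0, 0, 0], "hand": 0}
    - {"dp": [-1, 0, 72], "twist": [0, 0, 0], "hand": 0}
    - {"dp": [-1, 0, 73], "twist": [0, 0, 0], "hand": 0}

```text
clock: 6.45
tool_pos: [0.6395, -0.1359, 0.0726]
eef_rot: [0.225, 0.974, 0.0, 0.0]
contact_force: [0.2, 0.0, -0.4]
opening: 0.71
finger_force: 12.0
```

>>> step_arm:
  motion:
    - {"dp": [0, 0, 1], "twist": [0, 0, 0], "hand": 0}
    - {"dp": [0, 0, 2], "twist": [0, 0, 0], "hand": 0}
    - {"dp": [0, 0, 2], "twist": [0, 0, 0], "hand": 0}

```text
clock: 6.82
tool_pos: [0.6398, -0.1359, 0.0711]
eef_rot: [0.225, 0.974, 0.0, 0.0]
contact_force: [-0.6, 0.6, 4.3]
opening: 0.704
finger_force: 12.0
```

Contact reads 4.3 N, so the pot is seated. I'm releasing it and going up.

>>> step_arm:
  motion:
    - {"dp": [0, 0, 0], "twist": [0, 0, 0], "hand": 0.8}
    - {"dp": [0, 0, 0], "twist": [0, 0, 0], "hand": 0.9}
    - {"dp": [0, 0, 0], "twist": [0, 0, 0], "hand": 0.9}

```text
clock: 7.2
tool_pos: [0.6394, -0.1358, 0.0701]
eef_rot: [0.225, 0.974, 0.0, -0.0]
contact_force: [0.2, 0.4, 0.5]
opening: 0.946
finger_force: 0.0
```

>>> step_arm:
  motion:
    - {"dp": [0, 0, -15], "twist": [0, 0, 0], "hand": 0.9}
    - {"dp": [0, 0, -50], "twist": [0, 0, 0], "hand": 0.9}
    - {"dp": [0, 0, -90], "twist": [0, 0, 0], "hand": 0.9}
    - {"dp": [0, 0, -110], "twist": [0, 0, 0], "hand": 0.9}

```text
clock: 7.7
tool_pos: [0.6408, -0.1359, 0.1838]
eef_rot: [0.226, 0.974, 0.0, 0.002]
contact_force: [0.5, 0.4, 0.5]
opening: 0.949
finger_force: 0.0
```

```bash
python3 -c "
from h import *
for c in ('wrist','scene'):
    s=snap(c); rim(s,.64,-.136,.06,(28,8),(120,255),.054); rim(s,.64,-.136,.09,(0,90),(0,60),.042)
delta(.529,-.322,.18,np.radians(64))"
```

```text
1611 0.0642 [ 0.6383 -0.1355  0.029 ]
3673 0.0472 [ 0.6387 -0.136   0.0583]
320 0.0645 [ 0.6405 -0.1351  0.0294]
489 0.0483 [ 0.6402 -0.1355  0.0587]
dp [  19.2 -216.5    3.3] twist [ 0.002  0.006 -0.001] from [ 0.6414 -0.136   0.1839] q7 0.99
```

>>> step_arm:
  motion:
    - {"dp": [19, -216, 3], "twist": [0, 0, 0], "hand": 0.9}
    - {"dp": [19, -216, 3], "twist": [0, 0, 0], "hand": 0.9}
    - {"dp": [19, -216, 3], "twist": [0, 0, 0], "hand": 0.9}
    - {"dp": [19, -216, 3], "twist": [0, 0, 0], "hand": 0.9}
    - {"dp": [19, -216, 3], "twist": [0, 0, 0], "hand": 0.9}

```text
clock: 8.43
tool_pos: [0.525, -0.3246, 0.1764]
eef_rot: [0.228, 0.974, -0.001, -0.001]
contact_force: [0.1, 0.2, -0.8]
opening: 0.947
finger_force: 0.0
```

```bash
python3 -c "
from h import *
s=snap('wrist'); P=rim(s,.529,-.322,.05,(0,8),(120,255),.064)
delta(.529,-.322,.079,np.radians(64))"
```

```text
1054 0.0711 [ 0.5281 -0.322   0.0204]
dp [-2.   0.6 97.7] twist [ 0.001 -0.001 -0.003] from [ 0.527  -0.3218  0.1767] q7 1.27
```

>>> step_arm:
  motion:
    - {"dp": [-2, 0, 40], "twist": [0, 0, 0], "hand": 0.9}
    - {"dp": [-2, 0, 75], "twist": [0, 0, 0], "hand": 0.9}
    - {"dp": [-2, 0, 95], "twist": [0, 0, 0], "hand": 0.9}
    - {"dp": [-2, 0, 99], "twist": [0, 0, 0], "hand": 0.9}
    - {"dp": [-2, 0, 99], "twist": [0, 0, 0], "hand": 0.9}

```text
clock: 9.1
tool_pos: [0.5303, -0.322, 0.0789]
eef_rot: [0.225, 0.974, 0.0, 0.001]
contact_force: [0.8, -0.3, -0.8]
opening: 0.95
finger_force: 0.0
```

>>> step_arm:
  motion:
    - {"dp": [0, 0, 0], "twist": [0, 0, 0], "hand": 0}
    - {"dp": [0, 0, 0], "twist": [0, 0, 0], "hand": -0.5}
    - {"dp": [0, 0, 0], "twist": [0, 0, 0], "hand": -0.5}
    - {"dp": [0, 0, 0], "twist": [0, 0, 0], "hand": -0.5}
    - {"dp": [0, 0, 0], "twist": [0, 0, 0], "hand": -0.5}
  force: 10

```text
clock: 9.72
tool_pos: [0.5294, -0.3225, 0.0784]
eef_rot: [0.225, 0.974, -0.0, 0.0]
contact_force: [-0.3, 0.2, 1.8]
opening: 0.503
finger_force: 10.0
```

Opening 0.503 is 44 mm, so the beaker is gripped. I'm lifting it.

>>> step_arm:
  motion:
    - {"dp": [0, 0, -20], "twist": [0, 0, 0], "hand": -0.5}
    - {"dp": [0, 0, -50], "twist": [0, 0, 0], "hand": -0.5}
    - {"dp": [0, 0, -85], "twist": [0, 0, 0], "hand": -0.5}
    - {"dp": [0, 0, -100], "twist": [0, 0, 0], "hand": -0.5}
    - {"dp": [0, 0, -100], "twist": [0, 0, 0], "hand": -0.5}

```text
clock: 10.35
tool_pos: [0.5298, -0.3227, 0.1795]
eef_rot: [0.226, 0.974, -0.0, 0.001]
contact_force: [0.1, 0.6, -0.5]
opening: 0.501
finger_force: 10.0
```

```bash
python3 -c "
from h import *
s=snap('scene'); rim(s,.529,-.322,.06,(0,8),(120,255),.155)
st=r.get_state();print(st['opening'],st['finger_force'])
delta(.6393,-.1355,.18,np.radians(64))"
```

```text
264 0.1726 [ 0.5303 -0.3217  0.0204]
0.5052550326898501 9.999963076261338
dp [-16.9 216.3  -1.8] twist [-0.    -0.    -0.001] from [ 0.5291 -0.3224  0.1782] q7 1.27
```

>>> step_arm:
  motion:
    - {"dp": [-4, 55, 0], "twist": [0, 0, 0], "hand": -0.5}
    - {"dp": [-8, 110, 0], "twist": [0, 0, 0], "hand": -0.5}
    - {"dp": [-13, 165, 0], "twist": [0, 0, 0], "hand": -0.5}
    - {"dp": [-17, 216, 0], "twist": [0, 0, 0], "hand": -0.5}
    - {"dp": [-17, 216, 0], "twist": [0, 0, 0], "hand": -0.5}

```text
clock: 11.02
tool_pos: [0.641, -0.1284, 0.1767]
eef_rot: [0.221, 0.975, 0.003, -0.001]
contact_force: [-0.2, -0.9, -1.5]
opening: 0.504
finger_force: 10.0
```

>>> step_arm:
  motion:
    - {"dp": [0, 0, 0], "twist": [0, 0, 0], "hand": -0.5}

```text
clock: 11.15
tool_pos: [0.6383, -0.1365, 0.1767]
eef_rot: [0.225, 0.974, -0.001, -0.002]
contact_force: [-0.9, -1.3, -1.1]
opening: 0.502
finger_force: 10.0
```

```bash
python3 -c "
from h import *
s=snap('scene'); rim(s,.64,-.136,.06,(0,8),(120,255),.155); rim(s,.64,-.136,.06,(28,8),(120,255),.054)
s=snap('top'); rim(s,.64,-.136,.06,(0,8),(120,255),.155)
delta(.6393,-.1355,.088,np.radians(64))"
```

```text
290 0.1696 [ 0.6387 -0.1359  0.0205]
291 0.0649 [ 0.6407 -0.135   0.0293]
19 0.1709 [ 0.6349 -0.1366  0.0181]
dp [-0.   3.  89.2] twist [-0.002 -0.002 -0.004] from [ 0.6382 -0.1381  0.1772] q7 0.98
```

>>> step_arm:
  motion:
    - {"dp": [-1, 2, 30], "twist": [0, 0, 0], "hand": -0.5}
    - {"dp": [-1, 2, 60], "twist": [0, 0, 0], "hand": -0.5}
    - {"dp": [-1, 2, 80], "twist": [0, 0, 0], "hand": -0.5}
    - {"dp": [-1, 2, 87], "twist": [0, 0, 0], "hand": -0.5}
    - {"dp": [-1, 2, 89], "twist": [0, 0, 0], "hand": -0.5}

```text
clock: 11.88
tool_pos: [0.6414, -0.1349, 0.0894]
eef_rot: [0.226, 0.974, 0.0, 0.0]
contact_force: [-0.3, -0.1, -0.4]
opening: 0.505
finger_force: 10.0
```

>>> step_arm:
  motion:
    - {"dp": [0, 0, 1], "twist": [0, 0, 0], "hand": -0.5}
    - {"dp": [0, 0, 1], "twist": [0, 0, 0], "hand": -0.5}

```text
clock: 12.12
tool_pos: [0.6418, -0.1345, 0.0891]
eef_rot: [0.225, 0.974, 0.0, 0.001]
contact_force: [0.2, 0.1, -0.2]
opening: 0.507
finger_force: 10.0
```

>>> step_arm:
  motion:
    - {"dp": [0, 0, 1], "twist": [0, 0, 0], "hand": -0.5}
    - {"dp": [0, 0, 2], "twist": [0, 0, 0], "hand": -0.5}
    - {"dp": [0, 0, 2], "twist": [0, 0, 0], "hand": -0.5}

```text
clock: 12.5
tool_pos: [0.6418, -0.1345, 0.0874]
eef_rot: [0.225, 0.974, -0.0, 0.001]
contact_force: [-1.3, 0.0, 6.6]
opening: 0.506
finger_force: 10.0
```

>>> step_arm:
  motion:
    - {"dp": [0, 0, -1], "twist": [0, 0, 0], "hand": 0.5}
    - {"dp": [0, 0, -1], "twist": [0, 0, 0], "hand": 0.5}
    - {"dp": [0, 0, -1], "twist": [0, 0, 0], "hand": 0.5}

```text
clock: 12.88
tool_pos: [0.6412, -0.1344, 0.0871]
eef_rot: [0.225, 0.974, 0.0, -0.0]
contact_force: [0.7, -0.4, 0.7]
opening: 0.746
finger_force: 0.0
```

>>> step_arm:
  motion:
    - {"dp": [0, 0, -15], "twist": [0, 0, 0], "hand": 0.5}
    - {"dp": [0, 0, -50], "twist": [0, 0, 0], "hand": 0.5}
    - {"dp": [0, 0, -90], "twist": [0, 0, 0], "hand": 0.5}
    - {"dp": [0, 0, -120], "twist": [0, 0, 0], "hand": 0.5}
    - {"dp": [0, 0, -120], "twist": [0, 0, 0], "hand": 0.5}

```text
clock: 13.5
tool_pos: [0.6431, -0.1346, 0.2109]
eef_rot: [0.226, 0.974, 0.0, 0.003]
contact_force: [0.8, -0.0, -1.4]
opening: 0.751
finger_force: 0.0
```

Run:
```python
from h import *
for c in ('wrist','scene'):
    s=snap(c); rim(s,.64,-.136,.06,(0,8),(120,255),.072);rim(s,.64,-.136,.06,(28,8),(120,255),.056); rim(s,.64,-.136,.09,(0,90),(0,60),.042)
# handle bar: metal points z>.109 in front of box
b=np.radians(72.6); ex=np.array([np.cos(b),np.sin(b)]); ey=np.array([-ex[1],ex[0]])
for c in ('top','scene'):
    s=snap(c); W=world(s); hsv=cv2.cvtColor(s['pixels'],cv2.COLOR_RGB2HSV)
    D=W[...,:2]-np.array([.63,.3707]); u=D@ex; v=D@ey
    ok=(u<-.15)&(u>-.26)&(abs(v)<.08)&(W[...,2]>.105)&(W[...,2]<.13)
    print(c,'bar',ok.sum(),'u hist',np.histogram(u[ok],np.arange(-.22,-.14,.005)),'v',np.percentile(v[ok],[1,50,99]).round(4),'z98',np.percentile(W[ok][:,2],98))
    k=ok&(u<-.178); p=W[k][:,:2]; print('barfit',k.sum(),p.mean(0),np.median(u[k]),cv2.fitLine(p.astype(np.float32),cv2.DIST_HUBER,0,.01,.01).ravel())
    bt=(abs(W[...,2]-.115)<.005)&(abs(u)<.16)&(abs(v)<.14)
    print('box u',np.percentile(u[bt],[.5,99.5]),'v',np.percentile(v[bt],[.5,99.5]))
delta(.57,.2,.2,b)
```

```text
832 0.0803 [ 0.6402 -0.1341  0.0203]
376 0.0639 [ 0.6387 -0.1355  0.0283]
3110 0.0473 [ 0.6387 -0.136   0.0583]
160 0.0806 [ 0.642  -0.1336  0.0204]
194 0.0659 [ 0.6408 -0.1352  0.0291]
477 0.0481 [ 0.6401 -0.1355  0.0587]
top bar 298 u hist (array([  0,   0,   0,   0,   0,   0,  15, 117,  84,  26,  13,  16,  15,
        12,   0]), array([-0.22 , -0.215, -0.21 , -0.205, -0.2  , -0.195, -0.19 , -0.185,
       -0.18 , -0.175, -0.17 , -0.165, -0.16 , -0.155, -0.15 , -0.145])) v [-0.0544  0.0003  0.0541] z98 0.12314537117366875
barfit 161 [0.57488414 0.19697321] -0.1825075668186718 [ 0.9554517  -0.29514745  0.56817806  0.19881207]
box u [-0.13114274  0.12853713] v [-0.10907648  0.10910042]
scene bar 353 u hist (array([  0,   0,   0,   0,   0,   0,   0,  78, 104,  67,  27,  27,  27,
        23,   0]), array([-0.22 , -0.215, -0.21 , -0.205, -0.2  , -0.195, -0.19 , -0.185,
       -0.18 , -0.175, -0.17 , -0.165, -0.16 , -0.155, -0.15 , -0.145])) v [-0.0563 -0.0124  0.0544] z98 0.12268524168475074
barfit 120 [0.58177444 0.19620618] -0.180960767870696 [ 0.95501596 -0.29655448  0.5817744   0.19620618]
box u [-0.12947258  0.13027261] v [-0.11047561  0.10922457]
dp [210.1 269.6   6.4] twist [-0.001 -0.002 -0.151] from [ 0.6404 -0.1344  0.2061] q7 1.0
```

The beaker's rim is at 0.080, the pot's at 0.064 and the bowl's at 0.047, all concentric, so the nest is done. Next is the handle at about (0.576, 0.1985), box yaw 72.7°.

>>> step_arm:
  motion:
    - {"dp": [204, 271, 6], "twist": [0, 0, -0.15], "hand": 0}
    - {"dp": [204, 271, 6], "twist": [0, 0, -0.15], "hand": 0}
    - {"dp": [204, 271, 6], "twist": [0, 0, -0.15], "hand": 0}
    - {"dp": [204, 271, 6], "twist": [0, 0, -0.15], "hand": 0}
    - {"dp": [204, 271, 6], "twist": [0, 0, -0.15], "hand": 0}

```text
clock: 14.32
tool_pos: [0.581, 0.1739, 0.2005]
eef_rot: [0.152, 0.988, -0.0, -0.001]
contact_force: [1.0, -0.2, 0.4]
opening: 0.501
finger_force: 0.0
```

>>> step_arm:
  motion:
    - {"dp": [0, 0, 0], "twist": [0, 0, 0], "hand": 0}
    - {"dp": [0, 0, 0], "twist": [0, 0, 0], "hand": 0}

```text
clock: 14.58
tool_pos: [0.5817, 0.1717, 0.2007]
eef_rot: [0.152, 0.988, -0.001, -0.001]
contact_force: [-0.1, -0.3, -0.5]
opening: 0.504
finger_force: 0.0
```

Run:
```python
from h import *
b=np.radians(72.7); ex=np.array([np.cos(b),np.sin(b)]); ey=np.array([-ex[1],ex[0]])
s=snap('wrist'); save(s,'w2.png'); W=world(s); D=W[...,:2]-np.array([.63,.3707]); u=D@ex; v=D@ey
ok=(u<-.165)&(u>-.2)&(abs(v)<.07)&(W[...,2]>.10)&(W[...,2]<.125)
print(ok.sum(), np.percentile(u[ok],[2,50,98]).round(4), np.percentile(v[ok],[2,98]).round(4), np.percentile(W[ok][:,2],98), cv2.fitLine(W[ok][:,:2].astype(np.float32),cv2.DIST_HUBER,0,.01,.01).ravel())
delta(.576,.1985,.118,b)
```

```text
3606 [-0.1839 -0.1785 -0.1676] [-0.0518  0.0544] 0.12190140276503515 [ 0.9461756  -0.32365373  0.57164633  0.20202875]
dp [14.3 25.1 82.8] twist [-0.002 -0.001 -0.005] from [0.5821 0.1704 0.2008] q7 0.62
```

View pics/w2.png

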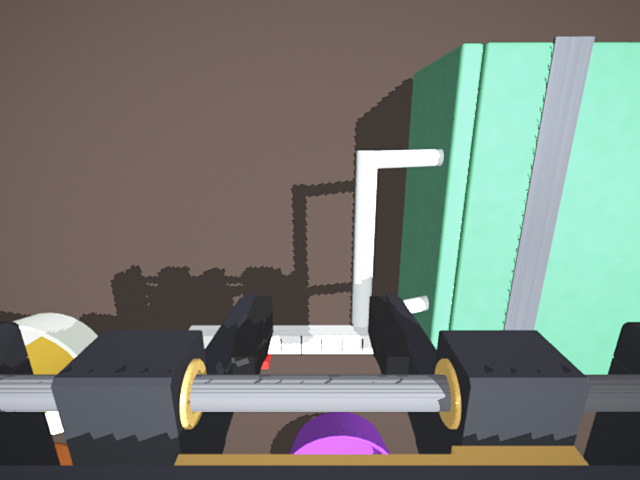

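The bar runs down the image at x≈365, with the pads still on its near side. Before going down I need about 14 mm in x and 25 mm in y.

>>> step_arm:
  motion:
    - {"dp": [14, 25, 0], "twist": [0, 0, -0.005], "hand": 0}
    - {"dp": [14, 25, 0], "twist": [0, 0, -0.005], "hand": 0}
    - {"dp": [14, 25, 0], "twist": [0, 0, -0.005], "hand": 0}

```text
clock: 15.0
tool_pos: [0.5768, 0.1979, 0.2015]
eef_rot: [0.151, 0.989, -0.001, 0.0]
contact_force: [0.3, -1.0, 0.7]
opening: 0.497
finger_force: 0.0
```

Run:
```python
from h import *
b=np.radians(72.7); ex=np.array([np.cos(b),np.sin(b)]); ey=np.array([-ex[1],ex[0]])
s=snap('wrist'); W=world(s); D=W[...,:2]-np.array([.63,.3707]); u=D@ex; v=D@ey
ok=(u<-.165)&(u>-.2)&(abs(v)<.045)&(W[...,2]>.117)&(W[...,2]<.126)
print(ok.sum(), np.percentile(u[ok],[2,50,98]).round(4),np.polyfit(v[ok],u[ok],1))
p=np.array([.63,.3707])+np.median(u[ok])*ex; print(p)
delta(*p,.118,b)
```

```text
2464 [-0.1833 -0.1782 -0.1727] [ 4.64709366e-05 -1.78073466e-01]
[0.57700585 0.20055538]
dp [ 0.7  2.8 83.5] twist [-0.002  0.    -0.001] from [0.5768 0.1978 0.2015] q7 0.58
```

>>> step_arm:
  motion:
    - {"dp": [0, 2, 30], "twist": [0, 0, 0], "hand": 0}
    - {"dp": [0, 2, 60], "twist": [0, 0, 0], "hand": 0}
    - {"dp": [0, 2, 80], "twist": [0, 0, 0], "hand": 0}
    - {"dp": [0, 2, 83], "twist": [0, 0, 0], "hand": 0}
    - {"dp": [0, 2, 83], "twist": [0, 0, 0], "hand": 0}

```text
clock: 15.68
tool_pos: [0.5774, 0.2015, 0.1192]
eef_rot: [0.15, 0.989, -0.0, 0.0]
contact_force: [-0.7, 0.1, -0.9]
opening: 0.502
finger_force: 0.0
```

>>> step_arm:
  motion:
    - {"dp": [0, 0, 0], "twist": [0, 0, 0], "hand": -1}
    - {"dp": [0, 0, 0], "twist": [0, 0, 0], "hand": -1}
    - {"dp": [0, 0, 0], "twist": [0, 0, 0], "hand": -1}
    - {"dp": [0, 0, 0], "twist": [0, 0, 0], "hand": -1}
  force: 40

```text
clock: 16.18
tool_pos: [0.5766, 0.2011, 0.119]
eef_rot: [0.15, 0.989, -0.001, -0.0]
contact_force: [-2.5, -3.0, 3.4]
opening: 0.119
finger_force: 39.5
```

```bash
cat > pm.py <<'E'
from h import *
b=np.radians(72.7); ex=np.array([np.cos(b),np.sin(b)]); ey=np.array([-ex[1],ex[0]]); O=np.array([.63,.3707])
def pm(c):
    s=snap(c); W=world(s); hsv=cv2.cvtColor(s['pixels'],cv2.COLOR_RGB2HSV).astype(int); H,S,V=[hsv[...,i] for i in range(3)]
    D=W[...,:2]-O; u=D@ex; v=D@ey; z=W[...,2]; reg=(v<-.09)&(v>-.19)&(u>-.42)&(u<-.08)&(z>.03)&(z<.08)&(S>120)
    out={}
    for n,m in (('mark',reg&((H<8)|(H>172))),('ptr',reg&(abs(H-28)<8))):
        yy,xx=np.nonzero(m)
        if len(xx)<4: print(c,n,'none'); continue
        hi=m&(z>.05); k=hi if hi.sum()>4 else m
        out[n]=np.median(u[k]); print(c,n,m.sum(),hi.sum(),'u',np.percentile(u[k],[2,50,98]).round(4),'v',np.percentile(v[k],[2,50,98]).round(4),'zmax',z[m].max().round(4),'px',int(xx.mean()),int(yy.mean()))
    if len(out)==2: print(c,'ptr-mark u mm',round((out['ptr']-out['mark'])*1000,1))
    return s
E
python3 -c "
from pm import *
pm('top');pm('scene')
st=r.get_state();print(st['opening'],st['finger_force'],st['contact_force'])"
```

```text
top mark 51 20 u [-0.2755 -0.274  -0.2707] v [-0.1588 -0.1518 -0.1458] zmax 0.0735 px 280 188
top ptr 30 19 u [-0.1319 -0.1272 -0.1242] v [-0.1226 -0.1167 -0.1082] zmax 0.0745 px 222 182
top ptr-mark u mm 146.8
scene mark 82 38 u [-0.2735 -0.271  -0.2686] v [-0.1609 -0.1579 -0.1473] zmax 0.0732 px 386 310
scene ptr 87 52 u [-0.1271 -0.1245 -0.1215] v [-0.125  -0.1214 -0.1093] zmax 0.072 px 468 310
scene ptr-mark u mm 146.5
0.11561418550201791 39.44052904844284 [-2.12216065 -3.10998523  5.59832727]
```

The bar is gripped. I need about 146.6 mm of pull along tool -y, so I'm pulling 135 first and then measuring again.

>>> step_arm:
  motion:
    - {"dp": [0, -15, 0], "twist": [0, 0, 0], "hand": -1}
    - {"dp": [0, -35, 0], "twist": [0, 0, 0], "hand": -1}
    - {"dp": [0, -55, 0], "twist": [0, 0, 0], "hand": -1}
    - {"dp": [0, -75, 0], "twist": [0, 0, 0], "hand": -1}
    - {"dp": [0, -75, 0], "twist": [0, 0, 0], "hand": -1}

```text
clock: 16.9
tool_pos: [0.555, 0.1318, 0.119]
eef_rot: [0.149, 0.989, 0.002, 0.001]
contact_force: [0.8, 6.3, -1.0]
opening: 0.112
finger_force: 39.9
```

>>> step_arm:
  motion:
    - {"dp": [0, -15, 0], "twist": [0, 0, 0], "hand": -1}
    - {"dp": [0, -35, 0], "twist": [0, 0, 0], "hand": -1}
    - {"dp": [0, -50, 0], "twist": [0, 0, 0], "hand": -1}
    - {"dp": [0, -60, 0], "twist": [0, 0, 0], "hand": -1}
    - {"dp": [0, -60, 0], "twist": [0, 0, 0], "hand": -1}

```text
clock: 17.52
tool_pos: [0.5379, 0.0769, 0.119]
eef_rot: [0.148, 0.989, 0.003, 0.001]
contact_force: [1.2, 7.3, -1.2]
opening: 0.115
finger_force: 40.1
```

```bash
python3 -c "
from pm import *
s=pm('top');s=pm('scene');cv2.imwrite('pics/s2.png',cv2.resize(s['pixels'][250:380,300:500,::-1],None,fx=4,fy=4,interpolation=cv2.INTER_CUBIC));pm('top');pm('scene');pm('wrist')
st=r.get_state();print(st['opening'],st['finger_force'],st['contact_force'],st['tool_pos'])"
```

```text
top mark 51 20 u [-0.2756 -0.2739 -0.2699] v [-0.1588 -0.1517 -0.1456] zmax 0.0742 px 280 189
top ptr 14 10 u [-0.2596 -0.2573 -0.2539] v [-0.1199 -0.1168 -0.1103] zmax 0.0747 px 269 197
top ptr-mark u mm 16.6
scene mark 90 41 u [-0.2736 -0.2709 -0.2686] v [-0.1604 -0.1578 -0.1448] zmax 0.0719 px 386 310
scene ptr 70 45 u [-0.2573 -0.2533 -0.2505] v [-0.1241 -0.1221 -0.1067] zmax 0.0728 px 398 296
scene ptr-mark u mm 17.6
top mark 55 20 u [-0.2757 -0.2739 -0.2705] v [-0.159  -0.1518 -0.1459] zmax 0.0738 px 280 189
top ptr 14 11 u [-0.2597 -0.2566 -0.2541] v [-0.1202 -0.1165 -0.1093] zmax 0.07 px 269 197
top ptr-mark u mm 17.3
scene mark 87 39 u [-0.2734 -0.2709 -0.2686] v [-0.1601 -0.1572 -0.1452] zmax 0.0717 px 386 310
scene ptr 71 42 u [-0.257  -0.2527 -0.2501] v [-0.124  -0.1209 -0.1092] zmax 0.0713 px 399 297
scene ptr-mark u mm 18.2
wrist mark 71 0 u [-0.2866 -0.2805 -0.2741] v [-0.1555 -0.1503 -0.1459] zmax 0.0359 px 353 445
wrist ptr none
0.11958963676224996 39.85306218266487 [ 0.59292119  8.16408184 -0.87588529] [0.53831915 0.07816158 0.11901875]
```

View pics/s2.png

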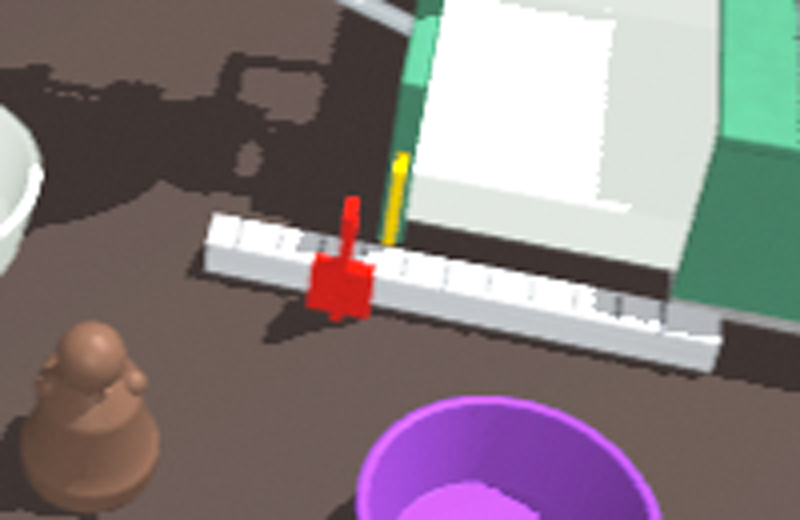

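The crop shows the yellow pointer at (395,200) still to the right of the red mark at (348,225). About 17.4 mm remain.

>>> step_arm:
  motion:
    - {"dp": [0, -7, 0], "twist": [0, 0, 0], "hand": -1}
    - {"dp": [0, -14, 0], "twist": [0, 0, 0], "hand": -1}
    - {"dp": [0, -17, 0], "twist": [0, 0, 0], "hand": -1}
    - {"dp": [0, -17, 0], "twist": [0, 0, 0], "hand": -1}
    - {"dp": [0, -17, 0], "twist": [0, 0, 0], "hand": -1}

```text
clock: 18.4
tool_pos: [0.5334, 0.0622, 0.119]
eef_rot: [0.147, 0.989, 0.004, 0.001]
contact_force: [0.8, 9.5, -2.2]
opening: 0.115
finger_force: 39.7
```

```bash
cat >> pm.py <<'E'
def ray(s):
    # sub-pixel: for pixels high on each plate, ray cut with the vertical plane v=const of the plate centre
    W=world(s); hsv=cv2.cvtColor(s['pixels'],cv2.COLOR_RGB2HSV).astype(int); H,S,V=[hsv[...,i] for i in range(3)]
    D=W[...,:2]-O; u=D@ex; v=D@ey; z=W[...,2]; reg=(v<-.09)&(v>-.19)&(u>-.42)&(u<-.08)&(z>.045)&(z<.08)&(S>120)
    C=s['T'][:3,3]; o={}
    for n,m in (('mark',reg&((H<8)|(H>172))),('ptr',reg&(abs(H-28)<8))):
        yy,xx=np.nonzero(m); d=np.stack([(xx-s['cx'])/s['fx'],(yy-s['cy'])/s['fy'],np.ones(len(xx))])
        d=(s['T'][:3,:3]@d).T; vc=np.median(v[m]); t=(vc-(C[:2]-O)@ey)/(d[:,:2]@ey); o[n]=((C[:2]-O)@ex+t*(d[:,:2]@ex))
    print('ray', [(k,(x.min().round(4),x.mean().round(4),x.max().round(4))) for k,x in o.items()], 'diff mm',round((o['ptr'].mean()-o['mark'].mean())*1e3,1))
E
python3 -c "
from pm import *
for i in range(3):
    pm('top'); s=pm('scene'); ray(s)
cv2.imwrite('pics/s3.png',cv2.resize(s['pixels'][250:380,300:500,::-1],None,fx=4,fy=4,interpolation=cv2.INTER_CUBIC))
st=r.get_state();print(st['opening'],st['finger_force'],st['contact_force'],st['tool_pos'],st['clock'])" | grep -v zmax
```

```text
top ptr-mark u mm 1.1
scene ptr-mark u mm 2.2
ray [('mark', (np.float64(-0.2735), np.float64(-0.2714), np.float64(-0.2692))), ('ptr', (np.float64(-0.2731), np.float64(-0.2693), np.float64(-0.266)))] diff mm 2.0
top ptr-mark u mm 1.4
scene ptr-mark u mm 2.3
ray [('mark', (np.float64(-0.2735), np.float64(-0.2714), np.float64(-0.2692))), ('ptr', (np.float64(-0.2732), np.float64(-0.2693), np.float64(-0.2661)))] diff mm 2.1
top ptr-mark u mm 0.8
scene ptr-mark u mm 2.4
ray [('mark', (np.float64(-0.2735), np.float64(-0.2714), np.float64(-0.2692))), ('ptr', (np.float64(-0.2731), np.float64(-0.2693), np.float64(-0.266)))] diff mm 2.1
0.11423451679032996 40.06443679332733 [ 0.67426192  8.76760128 -1.02703008] [0.53338487 0.06233447 0.11900084] 18.7
```

View pics/s3.png

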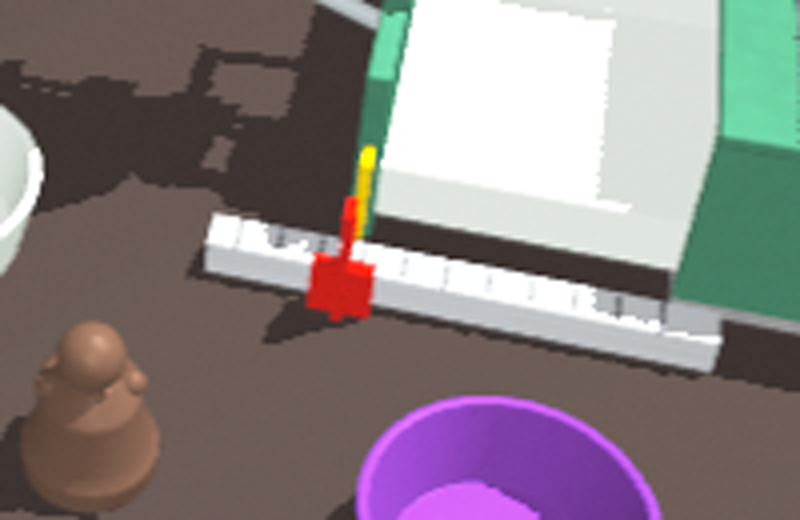

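The pointer top at (369,155) is just right of the mark's line at (350,205), allowing for perspective. About 1.7 mm remain, so I'm pulling a little more.

>>> step_arm:
  motion:
    - {"dp": [0, -1.5, 0], "twist": [0, 0, 0], "hand": -1}
    - {"dp": [0, -1.5, 0], "twist": [0, 0, 0], "hand": -1}
    - {"dp": [0, -1.5, 0], "twist": [0, 0, 0], "hand": -1}
    - {"dp": [0, -1.5, 0], "twist": [0, 0, 0], "hand": -1}

```text
clock: 19.2
tool_pos: [0.5329, 0.0609, 0.119]
eef_rot: [0.147, 0.989, 0.004, 0.001]
contact_force: [1.7, 9.9, -1.8]
opening: 0.115
finger_force: 39.7
```

```bash
python3 -c "
from pm import *
for i in range(3):
    pm('top'); s=pm('scene'); ray(s)
st=r.get_state();print(st['opening'],st['finger_force'],st['contact_force'],st['tool_pos'],st['clock'])
W=world(s); print('nest'); rim(s,.64,-.136,.06,(0,8),(120,255),.072);rim(s,.64,-.136,.06,(28,8),(120,255),.056)
" | grep -v px
```

```text
top ptr-mark u mm -0.9
scene ptr-mark u mm 0.8
ray [('mark', (np.float64(-0.2735), np.float64(-0.2713), np.float64(-0.2692))), ('ptr', (np.float64(-0.2745), np.float64(-0.2706), np.float64(-0.2673)))] diff mm 0.7
top ptr-mark u mm -0.5
scene ptr-mark u mm 1.0
ray [('mark', (np.float64(-0.2735), np.float64(-0.2714), np.float64(-0.2692))), ('ptr', (np.float64(-0.2745), np.float64(-0.2706), np.float64(-0.2673)))] diff mm 0.7
top ptr-mark u mm -0.1
scene ptr-mark u mm 0.6
ray [('mark', (np.float64(-0.2735), np.float64(-0.2714), np.float64(-0.2692))), ('ptr', (np.float64(-0.2745), np.float64(-0.2707), np.float64(-0.2673)))] diff mm 0.7
0.11889621001984553 40.04915848374367 [ 1.6942716   8.18528644 -0.68930153] [0.53293277 0.06093072 0.11903592] 19.5
nest
171 0.0813 [ 0.642  -0.1338  0.0204]
196 0.0651 [ 0.6405 -0.1353  0.0292]
```

The pointer is in line with the mark to within about 0.5 mm and standing still under a firm grip, and the nest is intact. I'm handing the job in.

```bash
python3 -c "
from plant import r
print(r.finish_job())"
```

```text
the job is handed in; nothing more can be done
None
```

The job is handed in: the red beaker is in the yellow pot in the white bowl, all upright, and the gripper is holding the tray still with its pointer within about 1 mm of the red mark.

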